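# Slide a glued-up board under the leaf spring of a spring press

### The job

Put the two-layer wooden board under pressure in the spring press on the bench: with the fingertips press hard down on the low pale step at its rear so that the sprung bed sinks, keep pressing, and slide the board forward under the steel bar and the brass leaf spring until its front edge is fully home against the dark wooden end stop. Then let go and move the fingers clear. Only push and press the board, never pinch or lift it, and leave everything else on the bench where it is.

Things in the scene. Friction and masses are not known exactly. Their poses are not given: they have to be found in the camera images.
- spring_press: Fixed press: plywood base 320 x 146 x 12 mm, origin under its centre on the bench, x = the direction in which the board slides in, y across, z up. Two wooden side rails along x (inner faces y = +-47.5 mm, tops z = 52 mm) guide the board over a sprung aluminium bed (joint bed). A steel bar on posts crosses over it, then come a brass leaf spring and a dark wooden end stop (top z = 62 mm).
- press_bar (a point): Middle of the steel bar's underside: press x = 55, y = 0, z = 66 mm. The bar spans x = 45 to 65 mm; its two posts stand at y = +-55 mm and the tops of its screws are at z = 82 mm.
- bed (a joint): How far the sprung bed is pressed down, m: 0 = up (bed top z = 40 mm), 0.014 = bottomed; it stays level. It needs 8 N to start moving and 0.5 N more per mm, less the board's weight. The board passes under the bar only with the bed more than 8 mm down; 10 to 12 mm is comfortable. Let go, the bed lifts the board against the bar and holds it there.
- leaf (a joint): Angle of the brass leaf spring, rad: 0 = hanging free, growing as its tip is lifted, about 0.25 with the board under it; it drags on the board's top with about 4 N. It is 44 mm wide and slopes down from the bar to its tip at press x = 114 mm, z = 52 mm.
- board: Loose glued-up board, about 0.25 kg, 155 (x) x 92 (y) mm, origin under its centre, x to its front end, which goes in first. Pale lower layer 22 mm thick; dark upper layer 12 mm thick on the front 100 mm only (34 mm high there), so the rear 55 mm are a pale step 22 mm high. It starts on the raised bed, front 15 to 45 mm short of the bar, too high to go under unless pressed down.
- board_step (a point): On the board, middle of the foot of the upright 12 mm face where the dark layer begins, on top of the pale step (board x = -22.5, y = 0, z = 22 mm). The step reaches 55 mm back from here. A fingertip pressing on the step close behind this face can push forward against it. With the board home this point is at press x = 30 mm, 15 mm short of the bar.
- board_front (a point): Middle of the lower front edge of the board (board x = 77.5 mm, z = 0).
- press_stop (a point): Middle of the end stop's face, at the height of the raised bed: press x = 130 mm, z = 40 mm. The board is home when its front is against this face.
- glue_bottle: bystander: white glue bottle with orange cap, 49 x 49 x 156 mm, origin under its centre
- small_hammer: bystander: small hammer, 243 x 92 x 23 mm, lying, origin under its centre
- maple_strip: bystander: pale maple strip, 24 x 155 x 18 mm, origin under its centre
- spring_clamp: bystander: orange and black spring clamp, 84 x 148 x 23 mm, lying, origin under its centre
- varnish_jar: bystander: brown jar with black cap, 56 x 54 x 82 mm, origin under its centre
There are look-alikes about, which are no part of the job. Of the things shaped like the board, the wooden one is meant.

How it is judged:
By the outcome, as a careful person would: the job done as asked, in the order asked, and still so for the second after the job is handed in, with the robot touching nothing.
It also fails if it takes over 38 s, if anything falls off the work surface, if the arm or the gripper's body presses on something with over 40 N, if the wrist force passes 120 N, or if a joint passes its speed limit or range.

### The arm

A 6-joint arm with a two-finger parallel gripper is mounted at the origin on a cart in front of the work surface, level with it; the furniture and walls round the work are solid. World frame = base frame: x ahead of the robot, y to its left, z up, the work surface at z = 0. Lengths are in m, angles in rad, forces in N, time in s.
With the tool pointing down it reaches from about 0.375 to 0.975 m from the base axis. Payload 3.8 kg.
Tool frame: the origin (TCP) lies midway between the tips of the shut fingers; the grasp point (between the pads) lies 19 mm behind it; x points along the fingers, z is the direction in which the jaws open and shut, and the axes are right-handed (so a half turn about x gives the same grasp; the last joint's range is limited). The gripper opens to 88 mm and grips with 3 to 60 N. Pads are 18 mm wide; open, the fingers measure 123 mm over their backs; the gripper's body (75 mm by 187 mm) begins 45 mm behind the grasp point.
Start: joints at [1.187, 0.264, 1.604, -0, 1.274, -0.037], TCP at [0.229, 0.635, 0.239] pointing down, gripper open.
Joint ranges: [-2.63, 2.63], [-0.94, 2.18], [0.31, 2.57], [-1.31, 4.45], [0, 2.66], [-2.55, 2.55]. Speed limits (rad/s): [2.57, 2.57, 3.14, 3.14, 3.14, 3.14].

### API

Orientations are given as [roll, pitch, yaw] about the fixed x, y, z axes, in that order (R = Rz(yaw) Ry(pitch) Rx(roll)).
In Python, from plant import robot gives the robot as it stands. Calls block until the motion is done:
- robot.move_to(position, orientation): joint-space move of the TCP to a pose.
- robot.movel(position, rotation=None, speed=0.15): straight line of the TCP; rotation=None keeps the orientation; speed is the mean speed in m/s.
- robot.movej(angles): joint-space move.
- robot.command_gripper(opening, grip_force=None): finger opening in m; grip_force is the grip in N (None keeps the last); returns when the fingers have stopped.
- robot.hold(seconds).
- robot.solve_ik(position, orientation): joint angles nearest the present ones, or None.
- robot.get_image(name): name is "scene" or "top" or "wrist"; returns a dict with "img" (420x560x3 uint8, blue, green, red), "fx", "fy", "cx", "cy" (pixels), "D" ([k1, k2, p1, p2, k3] as OpenCV has them; the pictures are not rectified), "rvec" (rotation vector, rad) and "tvec" (3), from world to camera coordinates, as OpenCV has them. Camera axes: x right, y down, z forward; pixel columns grow to the right and rows downward; lengths in m; the calibration is good to about 2 mm. A picture is of the moment at which its call begins. There is no depth.
A pose or a line that the arm cannot do raises robot.IKError and nothing moves.
- robot.sign_off(): hands the job in, once; it reports no verdict.
Readings, each from a call of its own:
- robot.get_time(): time.
- robot.get_joints(): joint angles.
- robot.get_qd(): joint speeds.
- robot.get_effort(): joint torques, N m.
- robot.get_eef_pos(): TCP position.
- robot.get_eef_rot(): TCP orientation.
- robot.get_contact_force(): force on the tool from outside, world axes, zero at the start.
- robot.get_ft_torque(): the same for the moment, N m.
- robot.get_opening(): finger opening in m.
Only numpy, scipy, OpenCV 4.12 (cv2) and the standard library are available. Lean on these libraries where they do the work, as an engineer would, in place of code of your own. Each camera call takes 0.05 s, during which the arm holds its last target. There are 200 camera calls.

## Working session

There is one attempt and no reset: what is moved stays moved. The work goes in short steps, each a Python script; the robot and the scene stay as the last script left them, time stands still between calls to the robot, and variables do not carry over. Pictures are saved under pics/ and viewed, about 8 in all and at most 12, crops included, and the job is handed in when it is done.

```bash
ls; mkdir -p pics; python3 - <<'E'
from plant import robot
import cv2
for n in("scene","top"):
    d=robot.get_image(n); cv2.imwrite(f"pics/{n}0.png",d["img"])
    print(n,{k:v for k,v in d.items() if k!="img"})
print(robot.get_time(),robot.get_eef_rot())
E
```

```text
pics
scene {'fx': 429.7213484367771, 'fy': 429.7213484367771, 'cx': 282.85458853543525, 'cy': 208.82517575318346, 'D': array([-0.12567556,  0.        ,  0.        ,  0.        ,  0.        ]), 'rvec': array([ 2.13674767, -0.5114133 ,  0.29091679]), 'tvec': array([-0.52225179,  0.22393636,  1.06619877])}
top {'fx': 388.723924464573, 'fy': 388.723924464573, 'cx': 277.9495916217381, 'cy': 209.50034505568263, 'D': array([-0.00943958,  0.        ,  0.        ,  0.        ,  0.        ]), 'rvec': array([ 2.20268308, -2.15576093,  0.11452808]), 'tvec': array([0.00232253, 0.60686709, 1.18764406])}
0.1 [ 3.10959491  1.56876226 -1.94959459]
```

View pics/scene0.png

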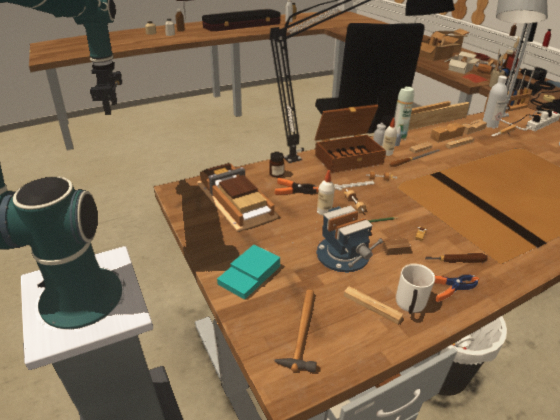

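View pics/top0.png

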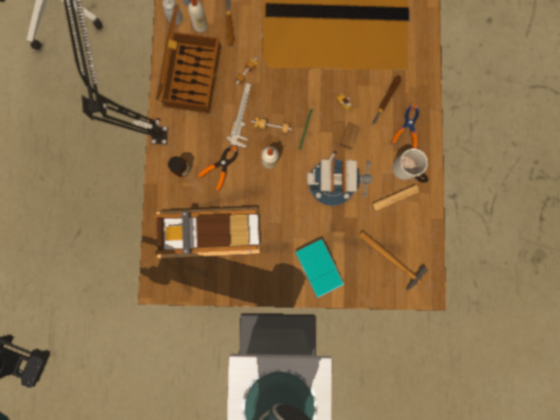

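The top view shows the press at about (158–260, 207–256), sliding direction to image left (world +y). The bar is at u≈186, the board's dark layer at u≈197–230 and its pale step at u≈230–249. The teal block is the look-alike. Next I'll measure at subpixel level on a crop.

```bash
cat > h.py <<'E'
import numpy as np, cv2
from plant import robot
def cam(d):
    K=np.array([[d["fx"],0,d["cx"]],[0,d["fy"],d["cy"]],[0,0,1.]]); return K,np.array(d["D"]),np.array(d["rvec"]),np.array(d["tvec"])
def ray(d,uv,z):
    K,D,r,t=cam(d); R=cv2.Rodrigues(r)[0]; c=-R.T@t
    p=cv2.undistortPoints(np.array(uv,float).reshape(-1,1,2),K,D).reshape(-1,2)
    v=np.c_[p,np.ones(len(p))]@R
    return c+v*((z-c[2])/v[:,2])[:,None]
def proj(d,P):
    K,D,r,t=cam(d); return cv2.projectPoints(np.array(P,float).reshape(-1,1,3),r,t,K,D)[0].reshape(-1,2)
E
python3 - <<'E'
from h import *
d=robot.get_image("top")
im=d["img"][195:270,140:270]
cv2.imwrite("pics/c1.png",cv2.resize(im,None,fx=6,fy=6,interpolation=cv2.INTER_CUBIC))
print(ray(d,[(158,208),(260,208),(260,256),(158,256)],.052).round(3))
w=robot.get_image("wrist");K,D,r,t=cam(w);R=cv2.Rodrigues(r)[0]
print("wristcam",-R.T@t,R.T[:,2],w["fx"], robot.get_eef_pos())
E
```

```text
[[0.601 0.382 0.052]
 [0.608 0.071 0.052]
 [0.462 0.067 0.052]
 [0.455 0.375 0.052]]
wristcam [0.15516053 0.66070872 0.38450952] [ 0.28269338 -0.10459199 -0.95349094] 320.8987095977565 [0.22926233 0.63439338 0.23785039]
```

View pics/c1.png

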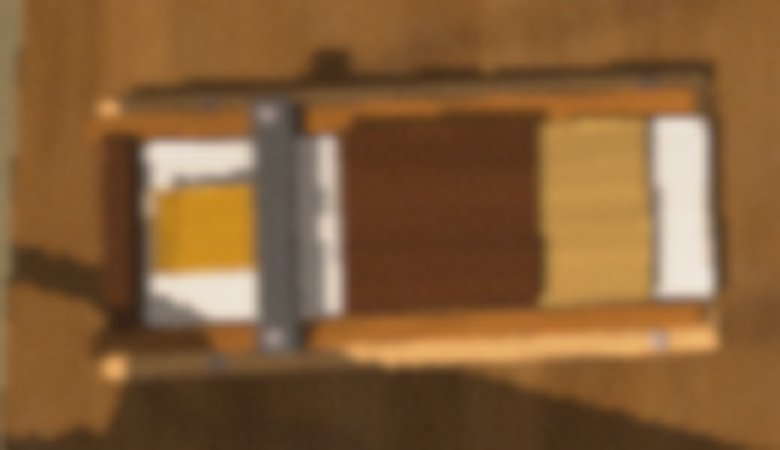

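```bash
cat >> h.py <<'E'
E
python3 - <<'E'
from h import *
d=robot.get_image("top")
f=lambda L,z: ray(d,[((U+.5)/6-.5+140,(V+.5)/6-.5+195) for U,V in L],z).round(4)
s=f([(270,112),(272,338)],.082); print("screws",s,s.mean(0),np.linalg.norm(s[0]-s[1]))
print("stop face top",f([(140,140),(137,322)],.062))
print("dark rear edge top",f([(539,120),(538,304)],.074))
print("dark front edge top",f([(344,120),(344,306)],.074))
print("step rear edge",f([(650,120),(653,300)],.062))
print("rail inner edges +", f([(105,136),(700,110)],.052), f([(105,325),(700,305)],.052))
E
```

```text
screws [[0.5843 0.2938 0.082 ]
 [0.4728 0.288  0.082 ]] [0.52855 0.2909  0.082  ] 0.11165075010943729
stop face top [[0.5702 0.3632 0.062 ]
 [0.479  0.3603 0.062 ]]
dark rear edge top [[0.5839 0.1612 0.074 ]
 [0.4922 0.1587 0.074 ]]
dark front edge top [[0.5817 0.2585 0.074 ]
 [0.4892 0.2548 0.074 ]]
step rear edge [[0.586  0.1065 0.062 ]
 [0.4954 0.1025 0.062 ]]
rail inner edges + [[0.5725 0.3839 0.052 ]
 [0.5925 0.0819 0.052 ]] [[0.477  0.3792 0.052 ]
 [0.4934 0.0793 0.052 ]]
```

```bash
cat >> h.py <<'E'
from scipy.spatial.transform import Rotation as Ro
PX=np.array([-.055,.998,0]); PX/=np.linalg.norm(PX); PY=np.array([-PX[1],PX[0],0])
O=np.array([.5315,.236,0])
def rot(s):  # tool x down, z along s*PY
    X=np.array([0,0,-1.]);Z=s*PY
    return Ro.from_matrix(np.c_[X,np.cross(Z,X),Z]).as_euler("xyz")
def W(x,y,z): return O+PX*x+PY*y+[0,0,z]
E
python3 - <<'E'
from h import *
J=robot.get_joints(); c={}
for s in(1,-1):
    q=robot.solve_ik(W(-92,0,0)*0+W(-.092,-.004,.2),rot(s)); print(s,np.round(q,2) if q is not None else q)
    if q is not None: c[s]=abs(np.array(q)-J).max()
s=min(c,key=c.get); print("use",s)
robot.move_to(W(-.092,-.004,.2),rot(s)); robot.command_gripper(.036)
print(robot.get_time(),robot.get_eef_pos(),robot.get_contact_force(),robot.get_opening())
d=robot.get_image("wrist"); cv2.imwrite("pics/w1.png",d["img"])
K,D,r,t=cam(d);R=cv2.Rodrigues(r)[0];print(-R.T@t)
P=[W(-.076,-.004,.062),W(.055,.055,.082),W(.055,-.055,.082),W(.13,0,.062)]; print(proj(d,P).round())
E
```

```text
1 None
-1 [ 0.22  0.07  1.9  -0.    1.17  0.16]
use -1
3.225 [0.54057664 0.14430255 0.19999996] [-0.00145501  0.35594172 -0.22240698] 0.03569966060658245
[0.53569642 0.22200932 0.34682771]
[[ 279.  178.]
 [ 196.    3.]
 [ 350.    3.]
 [ 273. -114.]]<sys>:0: UserWarning: Gimbal lock detected. Setting third angle to zero since it is not possible to uniquely determine all angles.
```

View pics/w1.png

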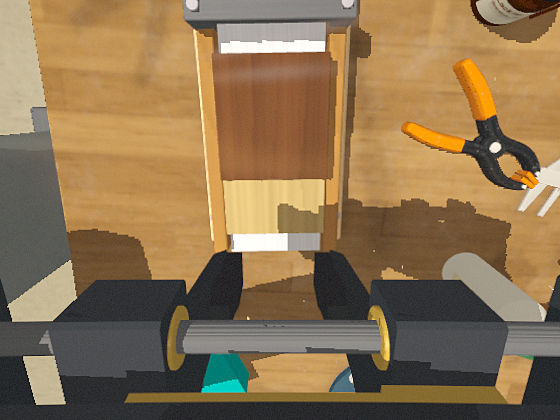

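Wrist view: bar screws at (193,3) and (348,3), predicted (196,3) and (350,3). The dark layer's rear edge is on row ~180 (columns 222–329) and the step's rear edge on row ~234. That's consistent, so I'll check the numbers and then touch down.

```bash
python3 -W ignore - <<'E'
from h import *
d=robot.get_image("wrist")
def pr(n,uv,z):
    p=ray(d,uv,z)-O; print(n,np.c_[p@PX,p@PY].round(4).tolist())
pr("dark rear",[(223,180),(328,180)],.074); pr("step rear",[(228,234),(321,234)],.062); pr("dark front",[(217,54),(331,54)],.074)
pr("screws",[(193,3),(348,3)],.082)
pr("rail inner L far/near",[(214,35),(230,240)],.052)
R=rot(-1)
robot.movel(W(-.092,-.001,.085),R,.12)
print(robot.get_time(),robot.get_contact_force().round(2))
z=.07
while z>.0575:
    robot.movel(W(-.092,-.001,z),R,.05); f=robot.get_contact_force(); print(round(z,4),robot.get_eef_pos().round(4),f.round(1))
    if f[2]>3: break
    z-=.002
print(robot.get_time())
E
```

```text
dark rear [[-0.0754, 0.0443], [-0.0753, -0.0468]]
step rear [[-0.1307, 0.0443], [-0.1307, -0.0445]]
dark front [[0.0235, 0.0436], [0.0236, -0.0442]]
screws [[0.0551, 0.0573], [0.0552, -0.0533]]
rail inner L far/near [[0.0405, 0.049], [-0.1413, 0.0443]]
4.4333 [ 0.56  0.25 -0.3 ]
0.07 [0.5371 0.1441 0.0695] [-0.3  0.5 -0. ]
0.068 [0.5376 0.1442 0.068 ] [-0.2 -0.1 -0.5]
0.066 [0.5375 0.1442 0.0659] [0.3 0.3 0. ]
0.064 [0.5374 0.1442 0.0638] [-0.1 -0.9 -0.6]
0.062 [0.538  0.1443 0.0624] [ 0.7 -0.8  2.8]
0.06 [0.538  0.1443 0.0605] [-0.8 -1.2  4.7]
6.1333
```

Geometry agrees: step foot at press x −75.5 mm, step 55 mm long, contact at z≈0.062. Now I'll press, then slide in stages.

```bash
python3 -W ignore - <<'E'
from h import *
R=rot(-1)
def rep(n):
    p=robot.get_eef_pos()-O; f=robot.get_contact_force(); print(n,"x %.1f y %.1f z %.1f"%(p@PX*1e3,p@PY*1e3,p[2]*1e3),"F x %.1f y %.1f z %.1f"%(f@PX,f@PY,f[2]),"t %.2f"%robot.get_time()); return f
for z in(.055,.0515,.0500):
    robot.movel(W(-.092,-.001,z),R,.04); rep("press")
z=.0500
for x in(-.088,-.084,-.080,-.075,-.07):
    robot.movel(W(x,-.001,z),R,.04); f=rep("slide")
    if f@PX<-25 or f[2]>45: break
d=robot.get_image("wrist"); cv2.imwrite("pics/w2.png",d["img"])
E
```

```text
press x -91.9 y -1.6 z 55.8 F x -0.5 y 1.2 z 7.3 t 6.41
press x -91.9 y -1.6 z 52.6 F x -1.1 y 2.5 z 8.8 t 6.66
press x -91.9 y -1.6 z 51.3 F x -0.7 y 2.5 z 9.8 t 6.91
slide x -88.5 y -1.9 z 51.4 F x -1.9 y 2.2 z 9.6 t 7.16
slide x -84.7 y -2.0 z 51.5 F x -3.0 y 0.6 z 9.3 t 7.41
slide x -80.8 y -2.0 z 51.4 F x -3.6 y 0.8 z 9.7 t 7.66
slide x -75.8 y -2.0 z 51.4 F x -4.1 y 0.6 z 10.4 t 7.93
slide x -70.8 y -1.9 z 51.4 F x -4.5 y 1.3 z 9.7 t 8.21
```

View pics/w2.png

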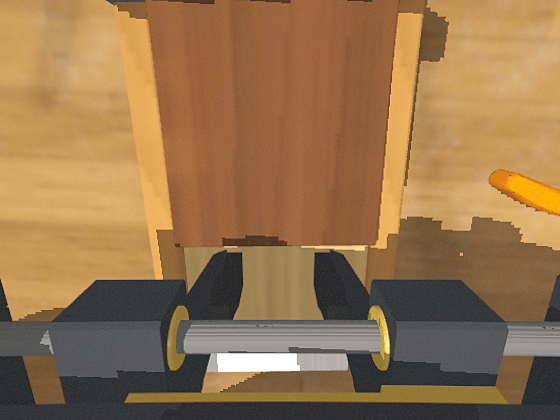

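Wrist view: dark rear edge on row ~246, level, with both fingertips on the step just behind it. The bed is down ~10.6 mm. I'll carry on with force watching.

```bash
python3 -W ignore - <<'E'
from h import *
R=rot(-1)
d=robot.get_image("wrist"); p=ray(d,[(178,247),(378,246)],.0634)-O; print("rear edge now",(p@PX).round(4))
def rep(n):
    p=robot.get_eef_pos()-O; f=robot.get_contact_force(); print(n,"x %.1f y %.1f z %.1f"%(p@PX*1e3,p@PY*1e3,p[2]*1e3),"F x %.1f y %.1f z %.1f"%(f@PX,f@PY,f[2]),"t %.2f"%robot.get_time()); return f
z=.0493; x=-.07
while x<.0:
    x+=.005
    robot.movel(W(x,-.001,z),R,.03); f=rep("slide")
    if f@PX<-14 or f[2]>45: break
d=robot.get_image("wrist"); cv2.imwrite("pics/w3.png",d["img"])
d=robot.get_image("scene"); c=d["img"][150:240,180:300]; cv2.imwrite("pics/s3.png",cv2.resize(c,None,fx=6,fy=6,interpolation=cv2.INTER_CUBIC))
E
```

```text
rear edge now [-0.0545 -0.0539]
slide x -65.9 y -1.9 z 50.6 F x -4.5 y 1.2 z 9.7 t 8.62
slide x -60.9 y -1.9 z 50.7 F x -4.5 y 0.9 z 10.1 t 8.94
slide x -55.9 y -1.9 z 50.7 F x -4.9 y 1.1 z 10.4 t 9.26
slide x -50.9 y -1.8 z 50.7 F x -5.5 y 0.7 z 10.2 t 9.57
slide x -45.9 y -1.9 z 50.7 F x -4.3 y 2.0 z 9.3 t 9.89
slide x -40.9 y -1.9 z 50.7 F x -4.4 y 1.8 z 9.6 t 10.21
slide x -35.9 y -1.9 z 50.7 F x -5.0 y 1.7 z 9.5 t 10.53
slide x -30.8 y -2.0 z 50.6 F x -3.7 y 0.3 z 8.8 t 10.84
slide x -25.9 y -2.2 z 50.7 F x -5.3 y -0.8 z 9.1 t 11.16
slide x -22.0 y -1.3 z 49.9 F x -7.6 y 0.7 z 7.1 t 11.47
slide x -17.1 y -1.1 z 49.7 F x -7.7 y 1.6 z 7.4 t 11.79
slide x -12.0 y -1.1 z 49.7 F x -7.6 y 0.7 z 7.6 t 12.11
slide x -7.0 y -1.0 z 49.7 F x -7.4 y 0.8 z 8.0 t 12.43
slide x -1.9 y -1.0 z 49.7 F x -7.2 y 1.9 z 7.2 t 12.74
slide x 2.8 y -0.9 z 49.7 F x -8.6 y 1.6 z 7.4 t 13.06
```

View pics/w3.png

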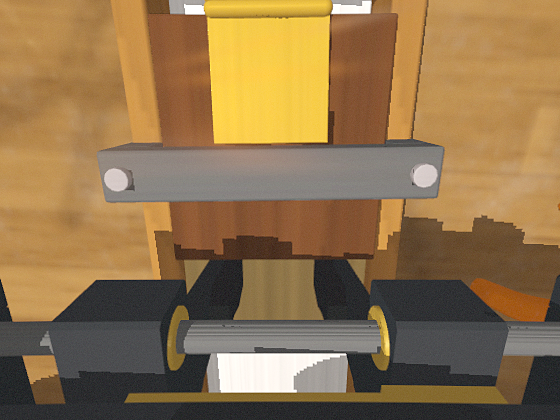

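The board is under the bar (rows 145–200) and the leaf. Its rear edge is on row ~258, straight. I'll continue to the stop.

```bash
python3 -W ignore - <<'E'
from h import *
R=rot(-1)
d=robot.get_image("wrist"); p=ray(d,[(180,259),(372,258)],.062)-O; print("rear edge now",(p@PX).round(4))
def rep(n):
    p=robot.get_eef_pos()-O; f=robot.get_contact_force(); print(n,"x %.1f y %.1f z %.1f"%(p@PX*1e3,p@PY*1e3,p[2]*1e3),"F x %.1f y %.1f z %.1f"%(f@PX,f@PY,f[2]),"t %.2f"%robot.get_time()); return f
z=.0493; x=.003
while x<.034:
    x+=.004 if x<.013 else .002
    robot.movel(W(x,-.001,z),R,.025); f=rep("slide")
    if f@PX<-20 or f[2]>45: break
d=robot.get_image("wrist"); cv2.imwrite("pics/w4.png",d["img"])
E
```

```text
rear edge now [0.0131 0.0139]
slide x 4.9 y -0.9 z 49.7 F x -7.9 y 2.0 z 8.4 t 13.46
slide x 9.1 y -0.8 z 49.7 F x -7.4 y 2.1 z 7.9 t 13.77
slide x 13.1 y -0.8 z 49.7 F x -7.5 y 1.8 z 7.0 t 14.07
slide x 15.0 y -0.8 z 49.7 F x -7.1 y 1.9 z 6.8 t 14.32
slide x 17.0 y -0.7 z 49.6 F x -7.2 y 2.7 z 7.8 t 14.57
slide x 19.0 y -0.7 z 49.6 F x -7.5 y 1.8 z 7.8 t 14.82
slide x 20.7 y -0.7 z 49.6 F x -9.1 y 2.3 z 7.5 t 15.07
slide x 20.9 y -0.8 z 49.5 F x -15.0 y 0.8 z 8.5 t 15.32
slide x 21.0 y -1.1 z 49.6 F x -20.9 y -0.8 z 10.9 t 15.57
```

View pics/w4.png

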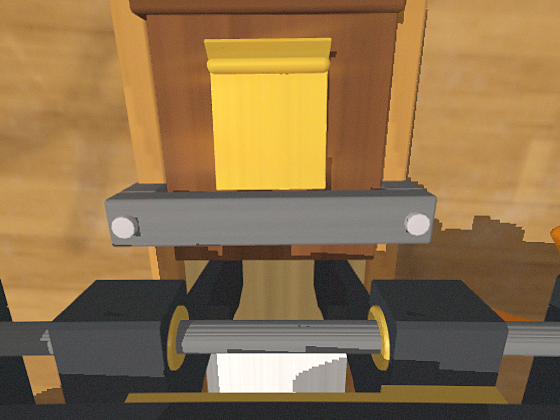

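Firm stop at TCP x = 21 mm, as predicted (foot at 30), with Fx rising to 21 N. The picture shows the front flush along the end stop at row ~14. Now I'll ease off, lift while keeping a light forward load until the bar clamps the board, and clear.

```bash
python3 -W ignore - <<'E'
from h import *
R=rot(-1)
def rep(n):
    p=robot.get_eef_pos()-O; f=robot.get_contact_force(); print(n,"x %.1f y %.1f z %.1f"%(p@PX*1e3,p@PY*1e3,p[2]*1e3),"F x %.1f y %.1f z %.1f"%(f@PX,f@PY,f[2]),"t %.2f"%robot.get_time()); return f
for x,z in((.0225,.0493),(.0225,.0525),(.0225,.0555),(.016,.058),(.012,.075)):
    robot.movel(W(x,-.001,z),R,.025); rep("rel")
robot.movel(W(.0,-.001,.2),R,.12); rep("clear")
d=robot.get_image("wrist"); cv2.imwrite("pics/w5.png",d["img"])
print(proj(d,[W(.03,0,.066),W(.03,.046,.066),W(.03,-.046,.066)]).round(1))
robot.move_to(W(-.10,-.001,.3),R)
d=robot.get_image("top"); cv2.imwrite("pics/t5.png",d["img"])
E
```

```text
rel x 20.7 y -1.1 z 49.6 F x -6.7 y 0.5 z 5.8 t 15.96
rel x 20.7 y -1.1 z 52.7 F x -6.0 y -0.6 z 6.1 t 16.23
rel x 20.7 y -1.0 z 55.2 F x -5.1 y -1.5 z 3.1 t 16.50
rel x 16.0 y -0.9 z 57.9 F x -0.5 y 0.2 z -0.1 t 16.93
rel x 12.0 y -0.9 z 75.0 F x -0.2 y -0.1 z -0.8 t 17.77
clear x -0.2 y -0.3 z 198.9 F x -1.5 y -0.4 z -0.3 t 18.98
[[278.6 163.1]
 [226.  163. ]
 [331.2 163.1]]
```

View pics/w5.png

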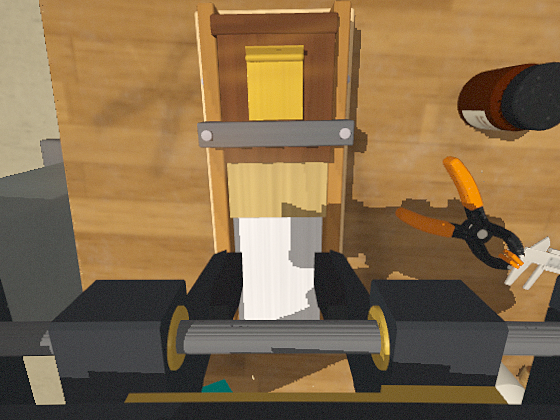

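The dark rear edge is on row ~163, exactly where "home" predicts. One crop to check for a gap at the stop.

```bash
python3 -c "
import cv2
i=cv2.imread('pics/w5.png')[0:70,190:360]; cv2.imwrite('pics/c5.png',cv2.resize(i,None,fx=4.5,fy=4.5,interpolation=cv2.INTER_CUBIC))"
```

```text
(no output)
```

View pics/c5.png

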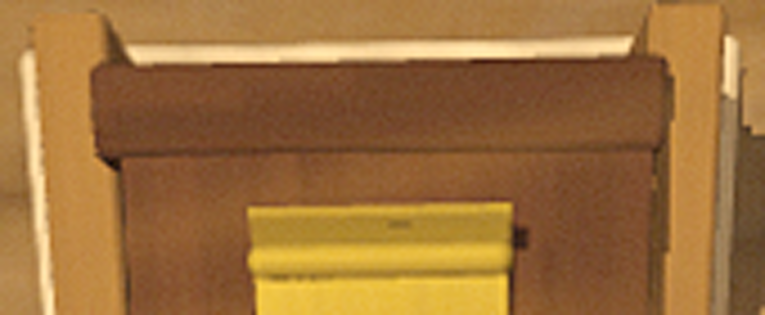

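The board meets the stop along the whole line at crop row ~152, with no visible gap. Handing in.

```bash
python3 -c "
from plant import robot
print(robot.get_time(),robot.get_contact_force(),robot.get_qd().round(3)); robot.sign_off()"
```

```text
19.7 [0.34247729 0.45691664 0.170285  ] [ 0.014  0.013  0.013 -0.001  0.004 -0.003]
the job is handed in; nothing more can be done
```

The wooden board is home in the press, held under the bar and the leaf spring, and the job is handed in at 19.7 s.

- **Press and slide:** With both fingertips on the pale step, I pressed the bed down about 11–12 mm. I kept pressing while sliding the board under the bar and the leaf until it hit the end stop. The stop showed as the fingers halting at press x = 21 mm, with the forward force rising from 7 to 21 N.
- **Release:** I lifted with a light forward load until the bar held the board, then moved the fingers clear.
- **Last checks:** The dark layer's rear edge is where "home" predicts (image row 163 against 163.1, level across). There is no visible gap at the stop, and the wrist force was about 0.6 N before hand-in.
- **Slip on entering the leaf:** The fingertips slid about 4 mm forward on the step at first, and again a little as the leaf engaged, until they sat against the upright face. The board stayed straight.
- **Not checked:** I saved a final top view but did not look at it, so the bystanders were not checked one by one. The tool's path stayed over the press and met no unexpected force.

No check failed or disagreed.

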